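Set the block clamp's gap with its thumbwheel

TASK

Set the gap of the small bench clamp for the next sample block: with a fingertip resting on top of its knurled thumbwheel, roll the wheel towards the jaws, stroke by stroke, until the pointer on the sliding jaw stands exactly opposite the pointer of the gauge clip on the bed, then take the finger away. Press the wheel only lightly, do not push the jaw or the gauge clip themselves, and leave everything around the clamp where it stands; nothing is to be picked up.

Things in the scene. Friction and masses are not known exactly. Their poses are not given: they have to be found in the camera images.
- stand: Base plate 256x90x8 mm of the clamp, bolted down. Origin on the bench below the wheel's axle; x runs along the bed from wheel to fixed jaw (plate x -50 to 206 mm; fixed jaw's face x=179, top 66 mm above the bench), roughly to the robot's right; z up; the -y side faces the robot. Wheel housing on it: two grey cheeks, x -44 to 44, outer faces at y +-22.5, tops 78 mm above the bench.
- wheel_top (a point): Top of the knurled steel thumbwheel (radius 32, width 18 mm, axle along stand y), 100 mm above the bench at rest, 22 mm above the cheeks. The clamp's whole head floats on soft mounts: pressed, it sinks up to 8 mm (about 2 N to start, then 0.8 N/mm) and this point with it; axes as stand. A fingertip pressing it 3 to 6 mm down and moving along stand x rolls the wheel by friction.
- wheel (a joint): Turn of the thumbwheel, rad. Grows as its top rolls towards the jaws (stand +x); the sliding jaw then moves the same way, 12 mm per rad (3 mm of jaw for 8 mm of rim). About 1.5 N along the rim turns it; it stays where it is left and can be rolled back. Starts at 0 to 0.7, range -0.5 to 4.5.
- jaw_pointer (a point): Tip of the flat steel arrow on top of the sliding jaw (62 mm wide, 22 mm thick, top 74 mm above the bench), at its -y side, level with its rubber face; points to stand -y; 75.5 mm above the bench; axes as stand. Starts short of the gauge mark, on the wheel's side of it, by 11 to 36 mm.
- gauge_pointer (a point): Gauge mark: tip of the flat steel arrow on top of the black gauge clip (10 mm wide upright, top 77 mm above the bench) on the robot-side edge of the bed; points to stand +y, its tip 1 mm from the jaw arrow's tip when opposite; 75.5 mm above the bench; axes as stand. The clip's place along the bed differs each time.
- pot_a: Specimen pot with screw lid, 50 mm across, 64 mm high, standing behind the bed; origin under its centre. Not to be moved.
- cup_a: Clear sample cup, 35 mm across, 38 mm high, behind the bed; origin under its centre. Not to be moved.
- tape: Roll of label tape lying flat, 71 mm across, 26 mm high, beside the wheel housing on the side away from the jaws. Not to be moved.
- pen: Pen 138 mm long, 11 mm thick, lying behind the wheel housing, on the side away from the robot. Not to be moved.
- dish: Petri dish 58 mm across, 13 mm high, in front of the bed's far end. Not to be moved.

How it is judged:
By the outcome, as a careful person would: the job done as asked, in the order asked, and still so for the second after the job is handed in, with the robot touching nothing.
It also fails if it takes over 48 s, if anything falls off the work surface, if the arm or the gripper's body presses on something with over 40 N, if the wrist force passes 120 N, or if a joint passes its speed limit or range.

ROBOT

A 7-joint arm with a two-finger parallel gripper is mounted at the origin on a cart in front of the work surface, level with it; the furniture and walls round the work are solid. World frame = base frame: x ahead of the robot, y to its left, z up, the work surface at z = 0. Lengths are in m, angles in degrees, forces in N, time in s.
With the tool pointing down it reaches from about 0.425 to 0.875 m from the base axis. Payload 9.9 kg.
Tool frame: the origin (TCP) lies on the centre line of the jaws, within the pads' length; the fingertips stand 17 mm ahead of it and the grasp point (between the pads) lies 2 mm behind it; z points along the fingers, x is the direction in which the jaws open and shut, and the axes are right-handed (so a half turn about z gives the same grasp; the last joint's range is limited). The gripper opens to 85 mm and grips with 20 to 120 N. Pads are 22 mm wide; open, the fingers measure 114 mm over their backs; the gripper's body (76 mm by 85 mm) begins 54 mm behind the grasp point. The pads swing forward as they close: fully open they stand 13 mm farther back than shut.
Start: joints at [59.828, 32.985, 1.427, 82.34, -0.859, 64.687, -3.237], TCP at [0.289, -0.61, 0.248] pointing down, gripper open.
Joint ranges: [-157.87, 157.87], [-19.46, 123.44], [-87.15, 90], [11.01, 140.99], [-62.26, 242.26], [9.8, 113.94], [-161.44, 161.44]. Speed limits (degrees/s): [127.2, 127.2, 172.46, 172.46, 180, 180, 180].

INTERFACE

Orientations are given as a 3x3 rotation matrix whose columns are the frame's x, y, z axes.
In Python, from workcell import read_state, capture, job_done gives the robot as it stands.
- The arm moves only by the tool drive_tool, never from a script. Its argument "moves" is a list of rows, each a list of 3 entries, a list of its own where there are three numbers: the shift along the tool's x, y, z as a fraction of full scale, then the turn, a rotation vector about the tool's x, y, z as a fraction of full scale, then the opening, from 0 (shut) to 1 (fully open). In form: [[[tx, ty, tz], [ax, ay, az], jaw], ...]. A call has 1 to 8 rows; each row is the pose to reach, as a shift and turn from the pose measured when the call began, along the tool's axes at that moment; what a row does not reach only later rows make up. Full scale, the value 1, is 80 mm for a shift and pi/4 rad for a turn. A row lasts 1/12 s, in which the tool goes at most 41.7 mm and 7.16 degrees, less where a joint would pass 70% of its speed; a pose out of reach is approached as far as the arm can. A call with a number of a shift or a turn outside -1 to 1 is refused whole. A call with a gripper value outside its range is refused whole. The fingers move at their own pace and stop on an object; "force" is the grip in N (left out, the last holds). Time passes only in rows, so rows that repeat a pose let the fingers close. It gives the time, the measured TCP pose, the force and the opening at its end, in the units of the state.
- read_state(): the state, without advancing time (a new reading comes with each control period).
- capture(name): name is "scene" or "side" or "wrist"; returns a dict with "image" (400x640x3 uint8, red, green, blue), "K" (3x3 intrinsics, pixels), "view" (4x4, takes a point from world to camera coordinates); the wrist camera has in their place "hand_eye" (4x4, takes a point from camera to tool coordinates, whose origin is the TCP and whose axes are the tool frame's). Camera axes: x right, y down, z forward; pixel columns grow to the right and rows downward; lengths in m; the calibration is good to about 2 mm. A picture is of the moment at which its call begins: read the wrist's pose just before it. There is no depth.
- job_done(): hands the job in, once; it reports no verdict.
The state is a dict: "t": time; "q": joint angles; "dq": joint speeds; "tau": joint torques, N m; "ee_pos": TCP position; "tool_rot": TCP orientation; "force": force on the tool from outside, world axes, zero at the start; "torque": the same for the moment, N m; "finger_gap": opening from 0.0 (shut) to 1.0 (fully open).
Only numpy, scipy, OpenCV 4.12 (cv2) and the standard library are available. Lean on these libraries where they do the work, as an engineer would, in place of code of your own. Each camera call takes 0.05 s, during which the arm holds its last target.

## Working session

There is one attempt and no reset: what is moved stays moved. The work goes in short steps, Python scripts to look and compute and a tool call to move; the robot and the scene stay as the last step left them, time stands still between calls to the robot, and variables do not carry over. Pictures are saved under pics/ and viewed, and the job is handed in when it is done.

Besides the shell and the picture viewer there is one more tool, called after "Request:" as name(argument=value, ...), one argument or row to a line, values as JSON. drive_tool: Moves the arm, as the interface text tells. Shift numbers are shares of 80 mm and turn numbers shares of pi/4 rad, none past 1 either way. Its arguments: {"type":"object","properties":{"moves":{"type":"array"},"force":{"type":"number"}},"required":["moves"]}

```bash
mkdir -p pics; ls; python3 - <<'E'
from workcell import *
import cv2,json,numpy as np
s=read_state();print(s)
cal={}
for n in ("scene","side","wrist"):
    c=capture(n);cv2.imwrite(f"pics/{n}0.png",c["image"][:,:,::-1]);print(n,{k:np.round(v,4).tolist() for k,v in c.items() if k!="image"})
E
```

```text
pics
{'t': 0.0, 'q': array([59.82899313, 33.03224215,  1.42213444, 82.38597344, -0.85922376,
       64.68611062, -3.23702853]), 'dq': array([ 2.65117829e-02, -1.00621759e-01,  1.67361142e-02,  6.64352394e-05,
        2.66270222e-02,  6.24754861e-02, -4.40204679e-02]), 'tau': array([ 1.53890607e-03, -7.65742636e+01,  2.25047618e+00, -2.85961336e+01,
        1.50960084e-02,  1.28703713e-02,  1.48000268e-06]), 'ee_pos': array([ 0.28904573, -0.60951704,  0.24744985]), 'tool_rot': array([[ 4.28508181e-01, -9.03537574e-01, -7.69149951e-04],
       [-9.03536422e-01, -4.28508865e-01,  1.44467121e-03],
       [-1.63490229e-03,  7.59015619e-05, -9.99998661e-01]]), 'force': array([-0.03508372,  0.52502238, -0.19897708]), 'torque': array([-0.02851697,  0.04441273,  0.04014071]), 'finger_gap': 1.0011508741522206}
scene {'K': [[451.9686, 0.0, 306.5628], [0.0, 451.9686, 196.281], [0.0, 0.0, 1.0]], 'view': [[0.6492, -0.7606, 0.0037, -0.4456], [-0.4706, -0.4055, -0.7837, 0.2078], [0.5976, 0.507, -0.6211, 0.8075], [0.0, 0.0, 0.0, 1.0]]}
side {'K': [[395.6967, 0.0, 321.1302], [0.0, 395.6967, 207.7041], [0.0, 0.0, 1.0]], 'view': [[-0.9732, -0.2285, 0.0259, 0.4046], [-0.1042, 0.3378, -0.9354, 0.1904], [0.205, -0.9131, -0.3526, 0.6386], [0.0, 0.0, 0.0, 1.0]]}
wrist {'K': [[290.0709, 0.0, 324.6345], [0.0, 290.0709, 193.8703], [0.0, 0.0, 1.0]], 'hand_eye': [[1.0, 0.0005, 0.0003, 0.0003], [-0.0006, 0.9564, 0.2919, -0.0746], [-0.0001, -0.2919, 0.9564, -0.1251], [0.0, 0.0, 0.0, 1.0]]}
```

View pics/scene0.png

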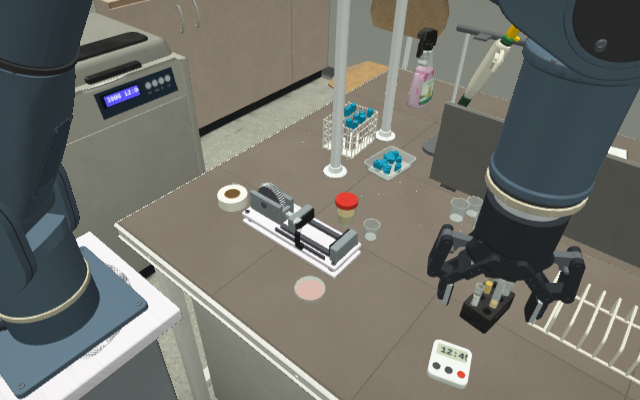

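View pics/side0.png

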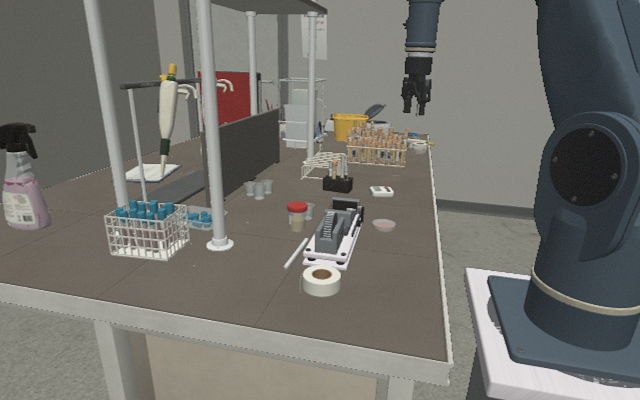

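View pics/wrist0.png

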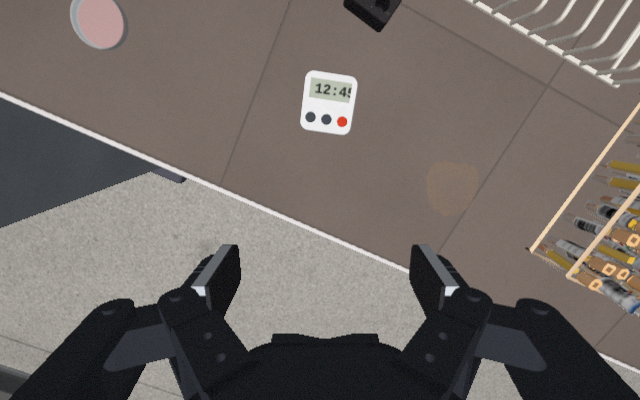

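```bash
python3 - <<'E'
import cv2
a=cv2.imread("pics/scene0.png")[150:310,200:400];cv2.imwrite("pics/sc_z.png",cv2.resize(a,(750,600),interpolation=2))
a=cv2.imread("pics/side0.png")[185:305,270:430];cv2.imwrite("pics/si_z.png",cv2.resize(a,(800,600),interpolation=2))
E
```

```text
(no output)
```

View pics/sc_z.png

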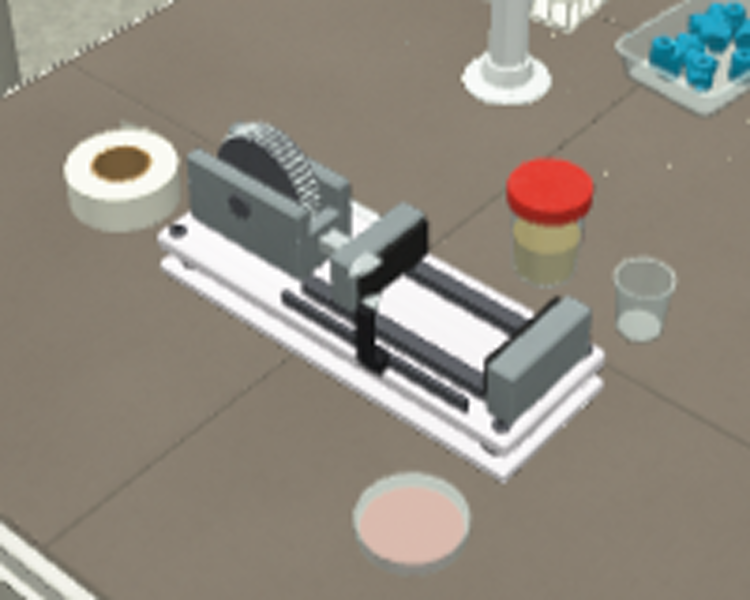

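View pics/si_z.png

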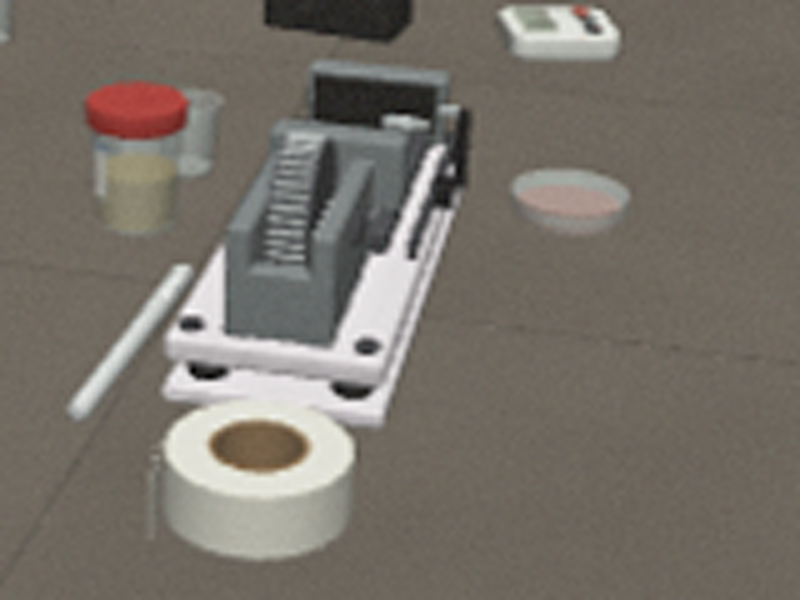

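```bash
cat > h.py <<'E'
import numpy as np,cv2,json
from scipy.optimize import least_squares
C={"scene":(np.array([[451.9686,0,306.5628],[0,451.9686,196.281],[0,0,1]]),np.array([[0.6492,-0.7606,0.0037,-0.4456],[-0.4706,-0.4055,-0.7837,0.2078],[0.5976,0.507,-0.6211,0.8075]])),
"side":(np.array([[395.6967,0,321.1302],[0,395.6967,207.7041],[0,0,1]]),np.array([[-0.9732,-0.2285,0.0259,0.4046],[-0.1042,0.3378,-0.9354,0.1904],[0.205,-0.9131,-0.3526,0.6386]]))}
def proj(n,p):
    K,V=C[n];u=K@(V[:,:3]@p+V[:,3]);return u[:2]/u[2]
def ray(n,uv,z):
    K,V=C[n];R=V[:,:3];o=-R.T@V[:,3];d=R.T@np.linalg.solve(K,[*uv,1]);return o+d*(z-o[2])/d[2]
def pose(P,l):
    x,y,a=P;c,s=np.cos(a),np.sin(a);l=np.array(l)/1000;return np.array([x+c*l[0]-s*l[1],y+s*l[0]+c*l[1],l[2]])
E
python3 - <<'E'
from h import *
z=lambda u,v:(200+u/3.75,150+v/3.75)
y=lambda u,v:(270+u/5,185+v/5)
obs=[("scene",z(162,268),(-50,-45,0)),("scene",z(503,478),(206,-45,0)),("scene",z(602,388),(206,45,0)),
("side",y(165,398),(-50,45,0)),("side",y(380,427),(-50,-45,0)),
("scene",z(190,155),(-44,-22.5,78)),("scene",z(305,220),(44,-22.5,78)),("side",y(228,232),(-44,22.5,78)),("side",y(330,237),(-44,-22.5,78)) ]
for n,uv,l in obs[:5]: print(ray(n,uv,0))
f=lambda P:np.concatenate([proj(n,pose(P,l))-uv for n,uv,l in obs])
r=least_squares(f,[.5,-.0,-1.5],loss='soft_l1');P=r.x
print(P,np.degrees(P[2]),np.round(f(P),1))
print("wheel top",pose(P,(0,0,100)))
for n,uv in(("scene",z(375,302)),("scene",z(372,265)),("scene",z(360,275))): print(n,[round(t,4) for t in ray(n,uv,.0755)])
E
```

```text
[ 0.38541654 -0.07236223  0.        ]
[ 0.38780629 -0.32497414  0.        ]
[ 0.47410238 -0.32645292  0.        ]
[ 0.47140929 -0.07579221  0.        ]
[ 0.38287092 -0.0764381   0.        ]
[ 0.42820253 -0.12369602 -1.5624571 ] -89.5221972966751 [-0.3  0.9  1.2  2.2  1.4  0.4 -1.   0.5 -0.2  0.6 -1.2 -0.5 -1.4 -0.7
 -1.3 -1.4  0.8  0.2]
wheel top [ 0.42820253 -0.12369602  0.1       ]
scene [np.float64(0.3839), np.float64(-0.2412), np.float64(0.0755)]
scene [np.float64(0.4044), np.float64(-0.2212), np.float64(0.0755)]
scene [np.float64(0.3944), np.float64(-0.2217), np.float64(0.0755)]
```

```bash
cat >> h.py <<'E'
from scipy.spatial.transform import Rotation as Ro
def Rdown(yaw): # tool y at yaw deg, z down
    c,s=np.cos(np.radians(yaw)),np.sin(np.radians(yaw));y=np.array([c,s,0]);z=np.array([0,0,-1.]);return np.stack([np.cross(y,z),y,z],1)
def cmd(p0,R0,p1,R1):
    return np.round(R0.T@(np.array(p1)-p0)/.08,3).tolist(),np.round(Ro.from_matrix(R0.T@R1).as_rotvec()/(np.pi/4),3).tolist()
E
python3 - <<'E'
from h import *
from workcell import *
s=read_state();p,R=s["ee_pos"],s["tool_rot"]
a0=np.degrees(np.arctan2(R[1,1],R[0,1]))%360;T=np.array([.43,-.17,.25]);print(a0)
N=5
P0=p.copy()
for i in range(1,N+1):
    q=P0+(T-P0)*i/N;Rq=Rdown(a0+(360.5-a0)*i/N);print(cmd(p,R,q,Rq));p,R=q,Rq
E
```

```text
205.36850620766643
([-0.842, -0.789, -0.005], [-0.0, 0.002, -0.689])
([-0.315, -1.11, -0.006], [0.0, 0.0, -0.689])
([0.302, -1.114, -0.006], [0.0, 0.0, -0.689])
([0.833, -0.799, -0.006], [0.0, 0.0, -0.689])
([1.126, -0.255, -0.006], [0.0, 0.0, -0.689])
```

Request:
drive_tool(
  moves=[
    [[-0.42, -0.4, 0], [0, 0, -0.17], 0],
    [[-0.842, -0.789, 0], [0, 0, -0.34], 0],
    [[-0.842, -0.789, 0], [0, 0, -0.52], 0],
    [[-0.842, -0.789, 0], [0, 0, -0.689], 0],
    [[-0.842, -0.789, 0], [0, 0, -0.689], 0],
  ],
)

```text
t: 0.57
ee_pos: [0.3179, -0.5205, 0.2479]
tool_rot: [[0.838, -0.546, -0.001], [-0.546, -0.838, 0.001], [-0.001, -0.001, -1.0]]
force: [-1.2, -0.3, 0.7]
finger_gap: 0.3
```

Request:
drive_tool(
  moves=[
    [[-0.15, -0.5, 0], [0, 0, -0.17], 0],
    [[-0.3, -1, 0], [0, 0, -0.34], 0],
    [[-0.3, -1, 0], [0, 0, -0.52], 0],
    [[-0.3, -1, 0], [0, 0, -0.689], 0],
    [[-0.3, -1, 0], [0, 0, -0.689], 0],
  ],
)

```text
t: 0.98
ee_pos: [0.3417, -0.4395, 0.2481]
tool_rot: [[1.0, -0.027, -0.001], [-0.027, -1.0, 0.001], [-0.001, -0.001, -1.0]]
force: [-0.3, -1.2, -0.6]
finger_gap: 0.002
```

Request:
drive_tool(
  moves=[
    [[0.15, -0.5, 0], [0, 0, -0.17], 0],
    [[0.3, -1, 0], [0, 0, -0.34], 0],
    [[0.3, -1, 0], [0, 0, -0.52], 0],
    [[0.3, -1, 0], [0, 0, -0.689], 0],
    [[0.3, -1, 0], [0, 0, -0.689], 0],
  ],
)

```text
t: 1.4
ee_pos: [0.3681, -0.3595, 0.2483]
tool_rot: [[0.866, 0.499, -0.001], [0.499, -0.866, 0.001], [-0.0, -0.002, -1.0]]
force: [1.1, -0.9, -0.3]
finger_gap: -0.001
```

Request:
drive_tool(
  moves=[
    [[0.42, -0.4, 0], [0, 0, -0.17], 0],
    [[0.84, -0.8, 0], [0, 0, -0.34], 0],
    [[0.84, -0.8, 0], [0, 0, -0.52], 0],
    [[0.84, -0.8, 0], [0, 0, -0.689], 0],
    [[0.84, -0.8, 0], [0, 0, -0.689], 0],
  ],
)

```text
t: 1.82
ee_pos: [0.3947, -0.2693, 0.2485]
tool_rot: [[0.477, 0.879, -0.001], [0.879, -0.477, 0.001], [0.001, -0.001, -1.0]]
force: [-0.4, -0.4, -0.5]
finger_gap: 0.001
```

```bash
python3 - <<'E'
from h import *
from workcell import *
s=read_state();p,R=s["ee_pos"],s["tool_rot"];print(s["t"],p,s["q"])
print(cmd(p,R,[.43,-.17,.25],Rdown(0.5)))
E
```

```text
1.8167 [ 0.39471157 -0.26930302  0.24845751] [ 54.81953482  18.65717468 -34.63256851 110.22265161  12.76970582
  54.99979261  75.71815884]
([1.301, -0.204, -0.018], [-0.001, -0.001, -0.644])
```

Request:
drive_tool(
  moves=[
    [[0.5, -0.1, 0], [0, 0, -0.16], 0],
    [[1, -0.2, 0], [0, 0, -0.32], 0],
    [[1, -0.2, 0], [0, 0, -0.48], 0],
    [[1, -0.2, 0], [0, 0, -0.644], 0],
    [[1, -0.2, 0], [0, 0, -0.644], 0],
    [[1, -0.2, 0], [0, 0, -0.644], 0],
  ],
)

```text
t: 2.32
ee_pos: [0.4186, -0.1916, 0.2484]
tool_rot: [[-0.006, 1.0, -0.001], [1.0, 0.006, 0.001], [0.001, -0.001, -1.0]]
force: [0.7, 0.7, 0.2]
finger_gap: 0.002
```

```bash
python3 - <<'E'
from h import *
from workcell import *
s=read_state();p,R=s["ee_pos"],s["tool_rot"];print(s["t"],p,R,s["q"])
c=capture("wrist");cv2.imwrite("pics/w1.png",c["image"][:,:,::-1])
print(cmd(p,R,[.43,-.124,.2],Rdown(0.5)))
E
```

```text
2.3167 [ 0.41859408 -0.19156131  0.24839235] [[-0.00584526  0.99998221 -0.00118497]
 [ 0.99998192  0.00584693  0.00140539]
 [ 0.0014123  -0.00117674 -0.99999831]] [ 51.73623902  18.51475635 -43.26717201 112.24340389  15.30367988
  55.11171789  91.40715211]
([0.843, 0.148, 0.606], [-0.001, -0.002, -0.004])
```

View pics/w1.png

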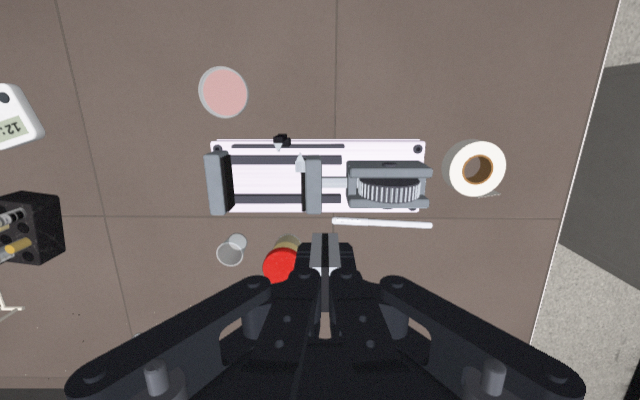

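```bash
cat >> h.py <<'E'
KW=np.array([[290.0709,0,324.6345],[0,290.0709,193.8703],[0,0,1]])
HE=np.array([[1,.0005,.0003,.0003],[-.0006,.9564,.2919,-.0746],[-.0001,-.2919,.9564,-.1251]])
def wray(uv,z,p,R):
    d=R@(HE[:,:3]@np.linalg.solve(KW,[*uv,1]));o=p+R@HE[:,3];return o+d*(z-o[2])/d[2]
E
python3 - <<'E'
from h import *
a=cv2.imread("pics/w1.png")[120:230,200:440];cv2.imwrite("pics/w1z.png",cv2.resize(a,(800,367),interpolation=2))
a=cv2.imread("pics/w1.png")[130:170,260:320];cv2.imwrite("pics/w1y.png",cv2.resize(a,(780,520),interpolation=2))
E
```

```text
(no output)
```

View pics/w1z.png

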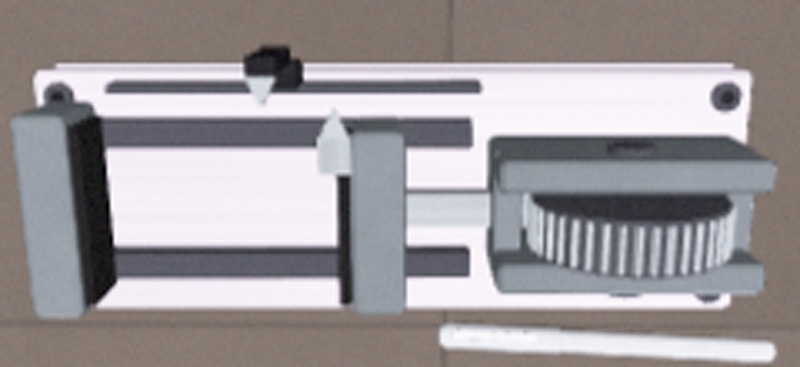

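View pics/w1y.png

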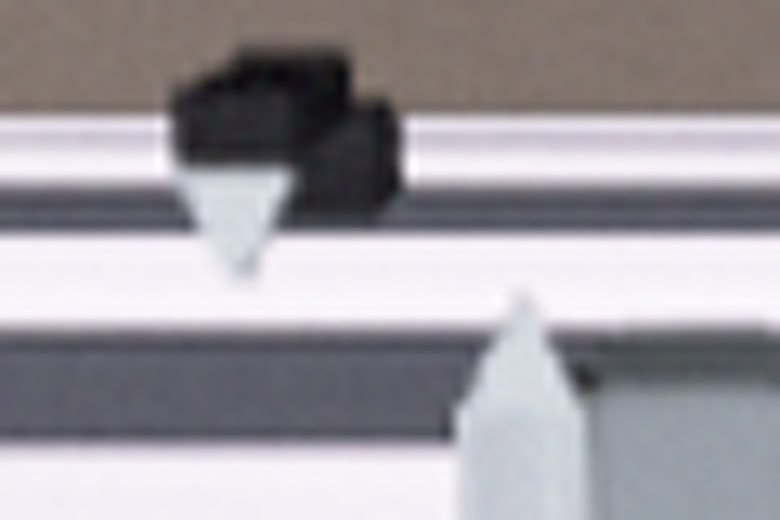

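```bash
python3 - <<'E'
from h import *
p=np.array([.41859408,-.19156131,.24839235]);R=np.array([[-0.00584526,.99998221,-.00118497],[.99998192,.00584693,.00140539],[.0014123,-.00117674,-.99999831]])
g=wray((278.6,151.9),.0755,p,R);j=wray((300.2,152.3),.0755,p,R);print(g,j,(j-g)*1000)
q=lambda u,v:(200+u/3.333,120+v/3.336)
# cheek tops corners z=.078 : near-cheek top face
for u,v in((490,160),(503,193),(775,163),(773,190),(490,293),(763,292)): print(wray(q(u,v),.078,p,R))
# wheel extremes at z ~.068
for u,v in((525,215),(733,215)): print(wray(q(u,v),.078,p,R))
E
```

```text
[ 0.38989704 -0.23846821  0.0755    ] [ 0.39017114 -0.21626145  0.0755    ] [ 0.27410006 22.20676047  0.        ]
[ 0.40575172 -0.16780929  0.078     ]
[ 0.41626962 -0.16341847  0.078     ]
[ 0.40615747 -0.07897515  0.078     ]
[ 0.41478651 -0.07861443  0.078     ]
[ 0.44959658 -0.16654417  0.078     ]
[ 0.44872995 -0.0779891   0.078     ]
[ 0.42337627 -0.1562207   0.078     ]
[ 0.42297856 -0.09035916  0.078     ]
```

```bash
python3 - <<'E'
from h import *
from workcell import *
s=read_state();p,R=s["ee_pos"],s["tool_rot"]
print(cmd(p,R,[.4277,-.1145,.17],Rdown(0.4)),cmd(p,R,[.4277,-.1145,.126],Rdown(0.4)))
E
```

```text
([0.964, 0.119, 0.981], [-0.002, -0.002, -0.004]) ([0.963, 0.12, 1.531], [-0.002, -0.002, -0.004])
```

Request:
drive_tool(
  moves=[
    [[0.48, 0.06, 0.2], [0, 0, 0], 0],
    [[0.96, 0.12, 0.5], [0, 0, 0], 0],
    [[0.96, 0.12, 0.98], [0, 0, 0], 0],
    [[0.96, 0.12, 0.98], [0, 0, 0], 0],
    [[0.96, 0.12, 0.98], [0, 0, 0], 0],
  ],
)

```text
t: 2.78
ee_pos: [0.4266, -0.1149, 0.1693]
tool_rot: [[-0.002, 1.0, -0.005], [1.0, 0.002, 0.002], [0.002, -0.005, -1.0]]
force: [0.5, -0.6, -0.6]
finger_gap: -0.001
```

```bash
python3 - <<'E'
from h import *
from workcell import *
s=read_state();p,R=s["ee_pos"],s["tool_rot"];print(p,s["force"],s["q"])
print(cmd(p,R,[.4277,-.1145,.122],Rdown(0.4)))
c=capture("wrist");cv2.imwrite("pics/w2.png",c["image"][:,:,::-1])
E
```

```text
[ 0.42662138 -0.11488156  0.16927441] [ 0.48518621 -0.58936461 -0.57255616] [ 39.28365889  23.30254796 -41.07938797 120.85630182  21.96107468
  43.61310282  74.38097556]
([0.003, 0.017, 0.591], [-0.007, -0.003, -0.006])
```

View pics/w2.png

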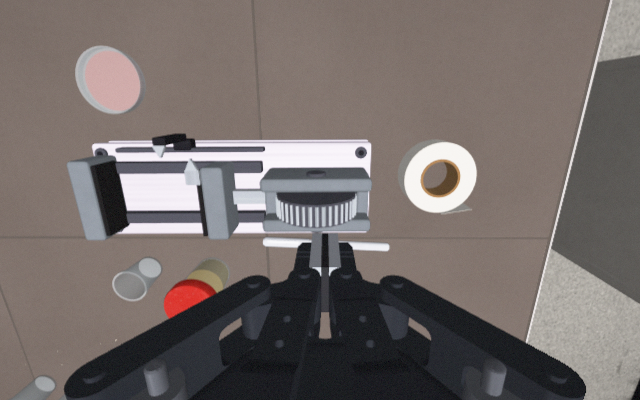

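Request:
drive_tool(
  moves=[
    [[0, 0.017, 0.3], [0, 0, 0], 0],
    [[0, 0.017, 0.55], [-0.007, 0, -0.006], 0],
    [[0, 0.017, 0.58], [-0.007, 0, -0.006], 0],
    [[0, 0.017, 0.58], [-0.007, 0, -0.006], 0],
  ],
)

```text
t: 3.17
ee_pos: [0.429, -0.1164, 0.1248]
tool_rot: [[-0.004, 1.0, 0.003], [1.0, 0.004, 0.001], [0.001, 0.003, -1.0]]
force: [0.4, 0.3, -0.8]
finger_gap: -0.001
```

```bash
python3 - <<'E'
from h import *
from workcell import *
s=read_state();p,R=s["ee_pos"],s["tool_rot"];print(p,s["force"])
c=capture("wrist");cv2.imwrite("pics/w3.png",c["image"][:,:,::-1])
print(cmd(p,R,[.4277,-.1145,.113],Rdown(0.4)))
E
```

```text
[ 0.42898871 -0.11644132  0.12482578] [ 0.39863779  0.34333395 -0.81859461]
([0.024, -0.016, 0.148], [0.003, -0.001, -0.004])
```

View pics/w3.png

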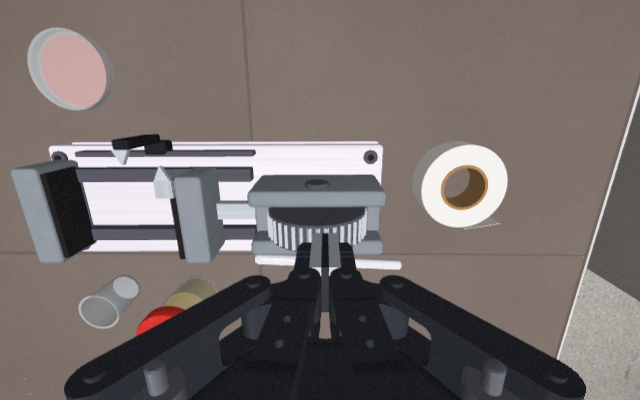

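```bash
python3 - <<'E'
from h import *
a=cv2.imread("pics/w3.png")[160:290,240:400];cv2.imwrite("pics/w3z.png",cv2.resize(a,(738,600),interpolation=2))
E
```

```text
(no output)
```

View pics/w3z.png

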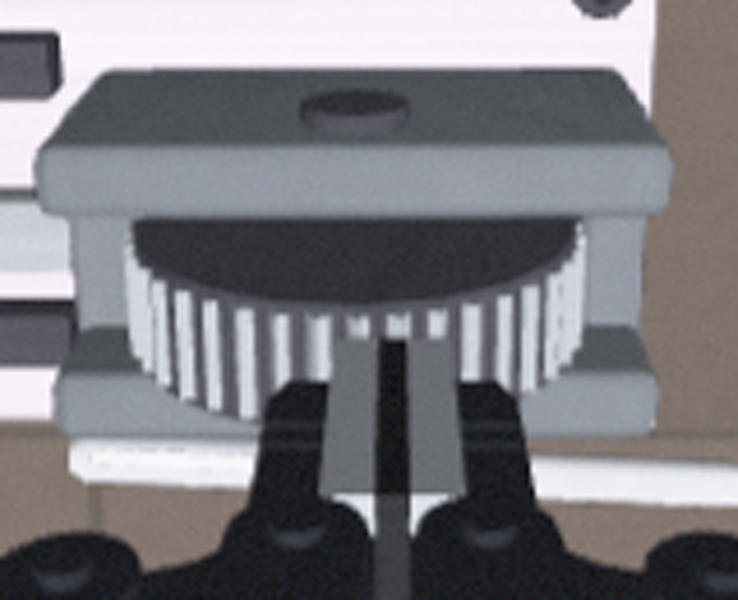

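Request:
drive_tool(
  moves=[
    [[0.06, -0.01, 0.03], [0, 0, 0], 0],
    [[0.06, -0.01, 0.09], [0, 0, 0], 0],
    [[0.06, -0.01, 0.11], [0, 0, 0], 0],
    [[0.06, -0.01, 0.12], [0, 0, 0], 0],
    [[0.06, -0.01, 0.12], [0, 0, 0], 0],
  ],
)

```text
t: 3.63
ee_pos: [0.429, -0.1115, 0.116]
tool_rot: [[-0.004, 1.0, 0.005], [1.0, 0.004, 0.0], [0.0, 0.005, -1.0]]
force: [1.0, 0.3, 2.3]
finger_gap: 0.004
```

Request:
drive_tool(
  moves=[
    [[0, -0.01, 0.03], [0, 0, 0], 0],
    [[0, -0.01, 0.05], [0, 0, 0], 0],
    [[0, -0.01, 0.05], [0, 0, 0], 0],
  ],
)

```text
t: 3.88
ee_pos: [0.429, -0.1114, 0.1121]
tool_rot: [[-0.004, 1.0, 0.006], [1.0, 0.004, 0.0], [0.0, 0.006, -1.0]]
force: [2.0, -0.4, 4.8]
finger_gap: -0.002
```

Request:
drive_tool(
  moves=[
    [[-0.04, 0, 0], [0, 0, 0], 0],
    [[-0.09, 0, 0], [0, 0, 0], 0],
    [[-0.14, 0, 0], [0, 0, 0], 0],
    [[-0.19, 0, 0], [0, 0, 0], 0],
    [[-0.23, 0, 0], [0, 0, 0], 0],
    [[-0.25, 0, 0], [0, 0, 0], 0],
    [[-0.25, 0, 0], [0, 0, 0], 0],
  ],
)

```text
t: 4.47
ee_pos: [0.4292, -0.1318, 0.1121]
tool_rot: [[-0.004, 1.0, 0.006], [1.0, 0.004, 0.0], [0.0, 0.006, -1.0]]
force: [0.3, -1.0, 4.6]
finger_gap: 0.003
```

```bash
python3 - <<'E'
from h import *
from workcell import *
s=read_state();p,R=s["ee_pos"],s["tool_rot"];print(p,s["force"]);np.savez("w4.npz",p=p,R=R)
c=capture("wrist");cv2.imwrite("pics/w4.png",c["image"][:,:,::-1])
E
```

```text
[ 0.42915611 -0.13178065  0.112127  ] [ 0.2627058  -1.0202724   4.60595513]
```

View pics/w4.png

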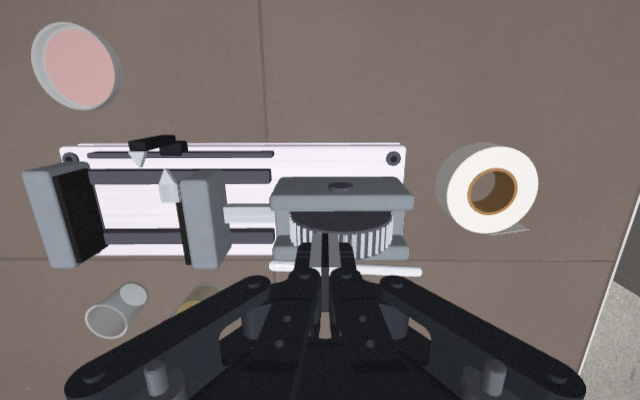

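```bash
cat > zz.py <<'E'
import sys;from h import *
n,u,v,w,hh=sys.argv[1],*map(int,sys.argv[2:6]);f=min(780/w,580/hh)
a=cv2.imread(f"pics/{n}.png")[v:v+hh,u:u+w];cv2.imwrite(f"pics/{n}_y.png",cv2.resize(a,None,fx=f,fy=f,interpolation=2));print(f)
E
python3 zz.py w4 120 135 60 40
```

```text
13.0
```

View pics/w4_y.png

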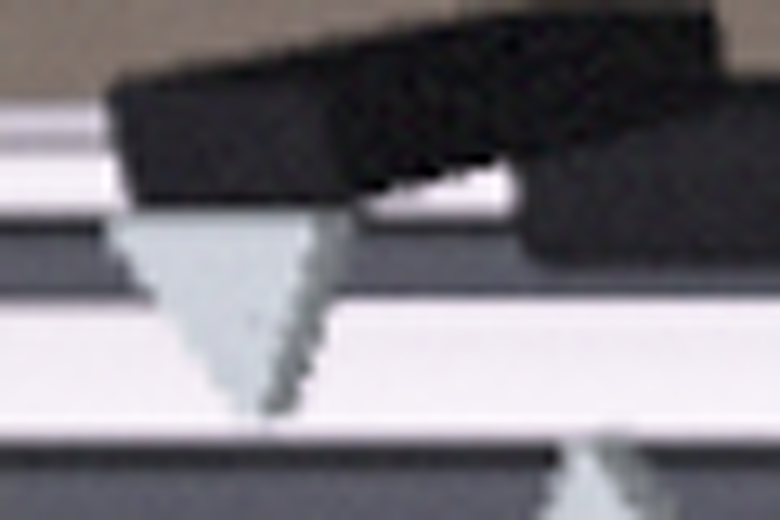

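```bash
python3 - <<'E'
from h import *
d=np.load("w4.npz");p,R=d["p"],d["R"]
for z in(.0755,.0715): print((wray((165.2,168.8),z,p,R)-wray((139.2,166.9),z,p,R))*1000)
E
```

```text
[ 1.03398585 14.53522016  0.        ]
[ 1.05963209 14.89574124  0.        ]
```

Request:
drive_tool(
  moves=[
    [[0, 0, -0.06], [0, 0, 0], 0],
    [[0, 0, -0.14], [0, 0, 0], 0],
    [[0, 0, -0.16], [0, 0, 0], 0],
    [[0.13, 0, -0.16], [0, 0, 0], 0],
    [[0.26, 0, -0.14], [0, 0, 0], 0],
    [[0.26, 0, -0.07], [0, 0, 0], 0],
    [[0.26, 0, -0.02], [0, 0, 0], 0],
    [[0.26, 0, 0], [0, 0, 0], 0],
  ],
)

```text
t: 5.18
ee_pos: [0.4292, -0.1106, 0.1116]
tool_rot: [[-0.005, 1.0, 0.006], [1.0, 0.005, 0.001], [0.0, 0.006, -1.0]]
force: [-0.3, 1.9, 5.5]
finger_gap: -0.0
```

Request:
drive_tool(
  moves=[
    [[0, 0, 0], [0, 0, 0], 0],
    [[-0.04, 0, 0], [0, 0, 0], 0],
    [[-0.09, 0, 0], [0, 0, 0], 0],
    [[-0.14, 0, 0], [0, 0, 0], 0],
    [[-0.19, 0, 0], [0, 0, 0], 0],
    [[-0.23, 0, 0], [0, 0, 0], 0],
    [[-0.25, 0, 0], [0, 0, 0], 0],
    [[-0.25, 0, 0], [0, 0, 0], 0],
  ],
)

```text
t: 5.85
ee_pos: [0.4294, -0.1315, 0.1115]
tool_rot: [[-0.003, 1.0, 0.006], [1.0, 0.003, 0.0], [0.0, 0.006, -1.0]]
force: [0.0, -0.7, 6.5]
finger_gap: 0.0
```

```bash
python3 - <<'E'
from h import *
from workcell import *
s=read_state();p,R=s["ee_pos"],s["tool_rot"];print(p,s["force"]);np.savez("w5.npz",p=p,R=R)
c=capture("wrist");cv2.imwrite("pics/w5.png",c["image"][:,:,::-1])
E
python3 zz.py w5 120 135 60 40
```

```text
[ 0.42940575 -0.13147772  0.1115312 ] [ 0.04676746 -0.65176919  6.46095993]
13.0
```

View pics/w5_y.png

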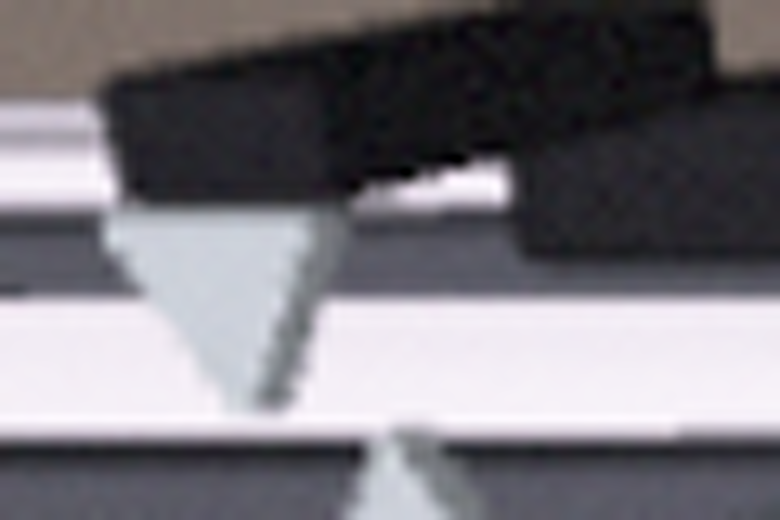

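Request:
drive_tool(
  moves=[
    [[0, 0, -0.06], [0, 0, 0], 0],
    [[0, 0, -0.14], [0, 0, 0], 0],
    [[0, 0, -0.16], [0, 0, 0], 0],
    [[0.13, 0, -0.16], [0, 0, 0], 0],
    [[0.25, 0, -0.14], [0, 0, 0], 0],
    [[0.25, 0, -0.07], [0, 0, 0], 0],
    [[0.25, 0, -0.01], [0, 0, 0], 0],
    [[0.25, 0, 0.01], [0, 0, 0], 0],
  ],
)

```text
t: 6.57
ee_pos: [0.4296, -0.111, 0.1102]
tool_rot: [[-0.005, 1.0, 0.007], [1.0, 0.005, 0.0], [0.0, 0.007, -1.0]]
force: [0.0, 2.0, 7.1]
finger_gap: -0.003
```

Request:
drive_tool(
  moves=[
    [[0, 0, 0], [0, 0, 0], 0],
    [[-0.04, 0, 0], [0, 0, 0], 0],
    [[-0.08, 0, 0], [0, 0, 0], 0],
    [[-0.12, 0, 0], [0, 0, 0], 0],
    [[-0.15, 0, 0], [0, 0, 0], 0],
    [[-0.16, 0, 0], [0, 0, 0], 0],
    [[-0.16, 0, 0], [0, 0, 0], 0],
  ],
)

```text
t: 7.15
ee_pos: [0.4297, -0.1244, 0.1101]
tool_rot: [[-0.004, 1.0, 0.006], [1.0, 0.004, -0.0], [-0.0, 0.006, -1.0]]
force: [-0.9, -1.5, 7.2]
finger_gap: 0.002
```

```bash
python3 - <<'E'
from h import *
from workcell import *
s=read_state();p,R=s["ee_pos"],s["tool_rot"];print(p,s["force"]);np.savez("w6.npz",p=p,R=R)
c=capture("wrist");cv2.imwrite("pics/w6.png",c["image"][:,:,::-1])
E
python3 zz.py w6 110 135 60 40
```

```text
[ 0.42971476 -0.12440699  0.11007528] [-0.90765644 -1.48942291  7.24957067]
13.0
```

View pics/w6_y.png

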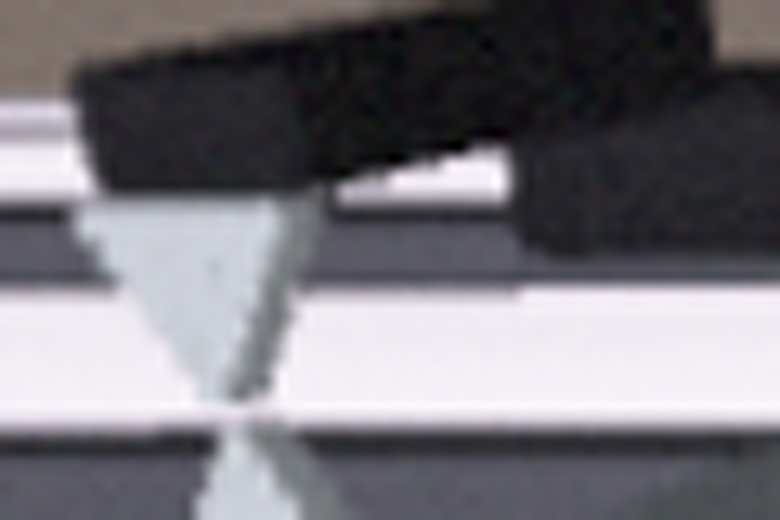

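Request:
drive_tool(
  moves=[
    [[0, 0, -0.08], [0, 0, 0], 0],
    [[0, 0, -0.2], [0, 0, 0], 0],
    [[0, 0, -0.25], [0, 0, 0], 0],
    [[-0.4, 0, -0.25], [0, 0, 0], 0],
    [[-0.8, 0, -0.25], [0, 0, 0], 0],
    [[-1, 0, -0.25], [0, 0, 0], 0],
    [[-1, 0, -0.25], [0, 0, 0], 0],
  ],
)

```text
t: 7.78
ee_pos: [0.429, -0.2086, 0.1301]
tool_rot: [[0.002, 1.0, 0.006], [1.0, -0.002, -0.002], [-0.002, 0.006, -1.0]]
force: [-0.2, -0.1, 0.5]
finger_gap: 0.002
```

Request:
drive_tool(
  moves=[
    [[-0.2, 0, 0], [0, 0, 0], 0],
    [[-0.4, 0, 0], [0, 0, 0], 0],
    [[-0.4, 0, 0], [0, 0, 0], 0],
    [[-0.4, 0, 0], [0, 0, 0], 0],
  ],
)

```text
t: 8.12
ee_pos: [0.4287, -0.2408, 0.1302]
tool_rot: [[0.004, 1.0, 0.005], [1.0, -0.004, -0.001], [-0.001, 0.005, -1.0]]
force: [0.5, 0.2, -0.1]
finger_gap: -0.003
```

```bash
python3 - <<'E'
from h import *
from workcell import *
s=read_state();p,R=s["ee_pos"],s["tool_rot"];print(p,R,s["force"]);np.savez("w7.npz",p=p,R=R)
c=capture("wrist");cv2.imwrite("pics/w7.png",c["image"][:,:,::-1])
E
python3 zz.py w7 295 150 60 40
```

```text
[ 0.42866947 -0.24078219  0.13017646] [[ 0.00353138  0.99997893  0.00544706]
 [ 0.99999283 -0.00352387 -0.00138743]
 [-0.0013682   0.00545192 -0.9999842 ]] [ 0.48290027  0.18764086 -0.14341616]
13.0
```

View pics/w7.png

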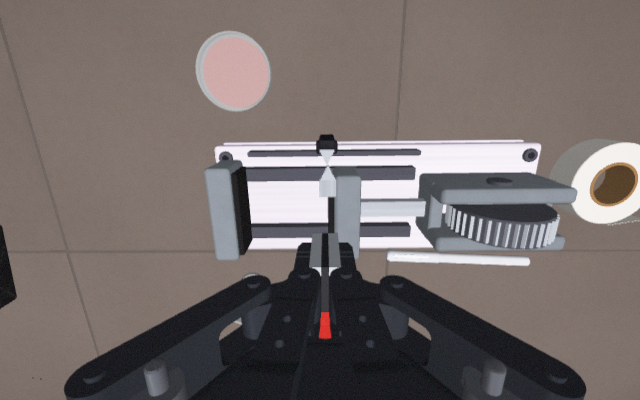

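View pics/w7_y.png

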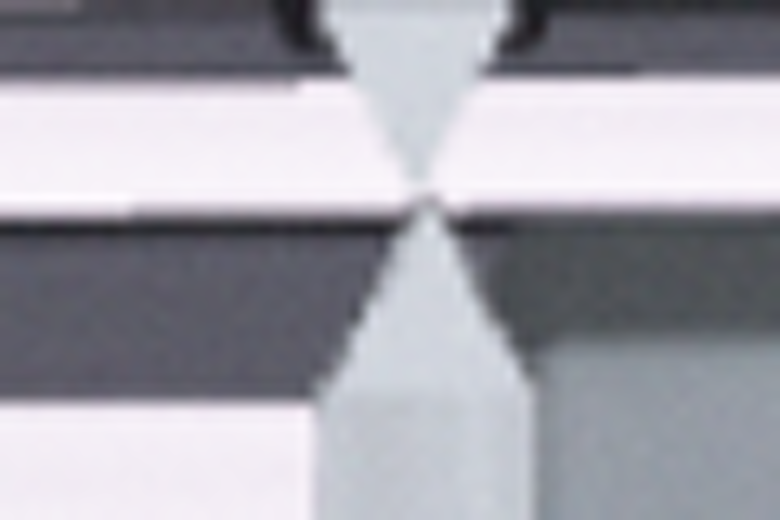

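```bash
python3 - <<'E'
from h import *
im=cv2.imread("pics/w7.png").astype(float)
g=im.mean(2)
for r in range(150,186): print(r,g[r,314:342].astype(int))
E
```

```text
150 [ 70  65  36  36  38 114 187 196 195 198 198 197 196 198 196 198 197 198
 197 198 103  42  35  41  46  49  47  50]
151 [ 79  79  53  33  43 118 203 212 212 214 214 212 214 214 212 212 212 215
 211 212 112  50  31  76  83  82  82  80]
152 [ 92  95  64  38  38  93 159 207 214 212 212 214 214 216 216 213 215 213
 213 153  78  43  43  91  94  96  95  94]
153 [ 98  94  84  56  41  62  99 204 213 213 213 213 215 212 212 214 215 214
 214  94  52  55  74  94  94  93  93  96]
154 [ 95  94  94  84  78  80  92 173 208 214 213 213 214 214 214 214 213 202
 184 104  86  84  94  94  97  96  94  96]
155 [ 89  91  92  89  90  89  96 120 204 214 214 214 214 213 212 213 213 188
 131 100  95  92  92  92  91  92  90  92]
156 [174 170 174 171 218 223 223 223 217 214 213 214 214 213 213 213 214 213
 221 220 222 221 221 221 219 221 223 222]
157 [234 233 233 234 243 243 244 244 237 223 215 213 213 214 212 211 223 237
 243 243 243 244 243 243 243 244 244 244]
158 [241 241 240 240 242 241 240 241 241 227 218 214 210 213 213 214 228 240
 241 241 241 242 240 241 241 240 241 240]
159 [240 241 242 241 241 241 
[... 2483 characters left out ...]
117 115 114 151 196 203 201 202 203 202 202 204 206 205 209 212
 207 206 204 199 150 145 152 154 157 155]
181 [223 223 223 222 223 187 199 199 196 198 196 194 197 203 201 200 203 208
 206 202 201 199 148 145 154 155 158 157]
182 [243 243 242 243 243 207 201 200 198 196 197 199 200 202 202 201 205 210
 207 204 198 199 152 148 155 153 157 157]
183 [243 244 243 243 243 215 201 204 196 197 197 197 201 203 202 204 204 208
 207 202 201 198 152 147 153 156 161 156]
184 [241 242 242 243 243 214 202 199 199 196 195 198 200 200 202 201 205 209
 205 201 201 197 151 145 153 157 159 154]
185 [241 241 240 240 241 213 203 200 199 194 199 199 198 203 201 202 204 208
 207 203 201 199 154 146 156 156 158 159]
```

Request:
drive_tool(
  moves=[
    [[0.4, 0, 0], [0, 0, 0], 0],
    [[0.8, 0, 0], [0, 0, 0], 0],
    [[1, 0, 0], [0, 0, 0], 0],
    [[1, 0, 0], [0, 0, 0], 0],
  ],
)

```text
t: 8.5
ee_pos: [0.4292, -0.155, 0.1307]
tool_rot: [[-0.005, 1.0, 0.006], [1.0, 0.005, 0.0], [0.0, 0.006, -1.0]]
force: [-0.5, -0.5, -0.3]
finger_gap: -0.002
```

Request:
drive_tool(
  moves=[
    [[0.25, 0.01, 0], [0, 0, 0], 0],
    [[0.5, 0.01, 0.05], [0, 0, 0], 0],
    [[0.5, 0.01, 0.12], [0, 0, 0], 0],
    [[0.5, 0.01, 0.13], [0, 0, 0], 0],
    [[0.5, 0.01, 0.13], [0, 0, 0], 0],
  ],
)

```text
t: 8.92
ee_pos: [0.4295, -0.1152, 0.1201]
tool_rot: [[-0.005, 1.0, 0.005], [1.0, 0.005, 0.0], [-0.0, 0.005, -1.0]]
force: [0.4, 0.1, -0.0]
finger_gap: 0.0
```

Now press straight down, settle, and roll 1.3 mm.

Request:
drive_tool(
  moves=[
    [[0, 0, 0.04], [0, 0, 0], 0],
    [[0, 0, 0.07], [0, 0, 0], 0],
    [[0, 0, 0.1], [0, 0, 0], 0],
    [[0, 0, 0.1], [0, 0, 0], 0],
    [[0, 0, 0.1], [0, 0, 0], 0],
  ],
)

```text
t: 9.33
ee_pos: [0.4297, -0.1158, 0.1122]
tool_rot: [[-0.004, 1.0, 0.006], [1.0, 0.004, -0.0], [-0.0, 0.006, -1.0]]
force: [0.6, -0.5, 5.9]
finger_gap: -0.001
```

Request:
drive_tool(
  moves=[
    [[-0.008, 0, 0], [0, 0, 0], 0],
    [[-0.016, 0, 0], [0, 0, 0], 0],
    [[-0.016, 0, 0], [0, 0, 0], 0],
    [[-0.016, 0, 0], [0, 0, 0], 0],
  ],
)

```text
t: 9.67
ee_pos: [0.4298, -0.1175, 0.1123]
tool_rot: [[-0.004, 1.0, 0.006], [1.0, 0.004, -0.001], [-0.001, 0.006, -1.0]]
force: [-0.8, 1.2, 6.1]
finger_gap: 0.003
```

```bash
python3 - <<'E'
from h import *
from workcell import *
s=read_state();p,R=s["ee_pos"],s["tool_rot"];print(p,R,s["force"]);np.savez("w8.npz",p=p,R=R)
c=capture("wrist");cv2.imwrite("pics/w8.png",c["image"][:,:,::-1])
E
python3 zz.py w8 90 135 60 40
```

```text
[ 0.42978153 -0.11751851  0.11229326] [[-3.62380424e-03  9.99976610e-01  5.80067112e-03]
 [ 9.99993219e-01  3.62754294e-03 -6.34138848e-04]
 [-6.55166199e-04  5.79833379e-03 -9.99982975e-01]] [-0.75813363  1.21592271  6.06856365]
13.0
```

View pics/w8_y.png

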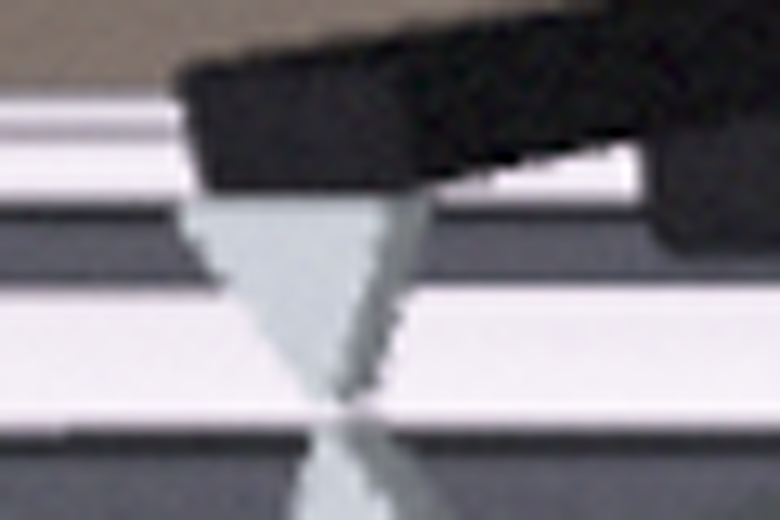

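Request:
drive_tool(
  moves=[
    [[0, 0, -0.05], [0, 0, 0], 0],
    [[0, 0, -0.15], [0, 0, 0], 0],
    [[0, 0, -0.22], [0, 0, 0], 0],
    [[-0.4, 0, -0.22], [0, 0, 0], 0],
    [[-0.8, 0, -0.22], [0, 0, 0], 0],
    [[-1, 0, -0.22], [0, 0, 0], 0],
    [[-1, 0, -0.22], [0, 0, 0], 0],
  ],
)

```text
t: 10.3
ee_pos: [0.4293, -0.2017, 0.1301]
tool_rot: [[0.002, 1.0, 0.005], [1.0, -0.002, -0.002], [-0.002, 0.005, -1.0]]
force: [-0.4, 0.2, 0.8]
finger_gap: 0.002
```

Request:
drive_tool(
  moves=[
    [[-0.25, 0, 0], [0, 0, 0], 0],
    [[-0.49, 0, 0], [0, 0, -0.01], 0],
    [[-0.49, 0, 0], [0, 0, -0.01], 0],
    [[-0.49, 0, 0], [0, 0, -0.01], 0],
    [[-0.49, 0, 0], [0, 0, -0.01], 0],
  ],
)

```text
t: 10.72
ee_pos: [0.4293, -0.2401, 0.1305]
tool_rot: [[-0.006, 1.0, 0.006], [1.0, 0.006, -0.002], [-0.002, 0.006, -1.0]]
force: [-0.5, 0.9, -0.6]
finger_gap: -0.002
```

```bash
cat > meas.py <<'E'
import sys
from h import *
from workcell import *
n=sys.argv[1]
s=read_state();p,R=s["ee_pos"],s["tool_rot"];print(s["t"],p,R,s["force"]);np.savez(n+".npz",p=p,R=R)
ims=[]
for i in range(4): ims.append(capture("wrist")["image"][:,:,::-1].astype(float))
im=np.mean(ims,0);cv2.imwrite(f"pics/{n}.png",im.astype(np.uint8))
g=im.mean(2)
for r in list(range(156,164))+list(range(166,179)): print(r,g[r,312:342].astype(int))
E
python3 meas.py w9; python3 zz.py w9 295 150 60 40
```

```text
10.7167 [ 0.42925537 -0.24005702  0.13048938] [[-0.00590599  0.99996714  0.00555329]
 [ 0.99998116  0.00591518 -0.00163931]
 [-0.00167211  0.00554351 -0.99998324]] [-0.48797785  0.91539379 -0.58731516]
156 [240 240 241 241 241 240 241 241 240 237 231 216 213 213 214 213 213 215
 234 239 241 241 240 241 240 240 240 241 241 241]
157 [240 241 241 241 241 240 241 241 241 241 233 217 212 212 213 212 213 217
 238 240 240 240 241 240 240 240 241 240 240 240]
158 [241 240 241 240 241 240 240 241 240 241 237 228 213 211 213 212 218 229
 239 240 240 240 240 241 240 240 241 241 241 240]
159 [242 242 242 242 242 242 241 242 242 242 241 238 213 208 209 214 222 238
 242 242 242 242 242 242 242 242 242 242 242 241]
160 [244 244 243 243 243 244 244 243 244 243 243 243 226 210 210 219 229 243
 244 244 244 244 244 243 244 244 244 243 244 244]
161 [245 245 245 245 245 245 245 245 245 245 245 245 241 217 210 228 241 245
 245 245 245 245 245 245 245 245 245 245 245 245]
162 [245 245 246 245 246 245 246 246 246 246 246 245 246 223 213 232 245 246
 246 246 246 246 246 246 246 246 246 246 246 246]
163 [245 
[... 1073 characters left out ...]
09 212 214
 179 112  81  78  81  83  83  84  83  84  82  84]
174 [ 94  94  94  96  96  95  94  94 174 204 212 214 214 213 212 211 213 213
 203 176  98  80  79  82  87  91  92  92  92  92]
175 [ 95  96  95  95  96  96  96 101 197 212 213 213 212 212 213 214 214 214
 213 201 117  83  90  98 113 117 117 117 119 118]
176 [ 95  96  96  97  96  94 109 158 206 212 214 213 213 213 213 213 214 213
 212 209 170 109 114 126 137 142 141 141 142 143]
177 [ 94  96  95  95  95  96 121 195 212 214 214 212 214 213 213 213 213 213
 213 214 206 131 117 135 146 150 150 150 150 150]
178 [ 95  96  96  95  95 125 172 207 210 208 210 209 209 211 210 210 212 212
 211 212 210 181 148 140 148 152 152 152 150 152]
13.0
```

View pics/w9_y.png

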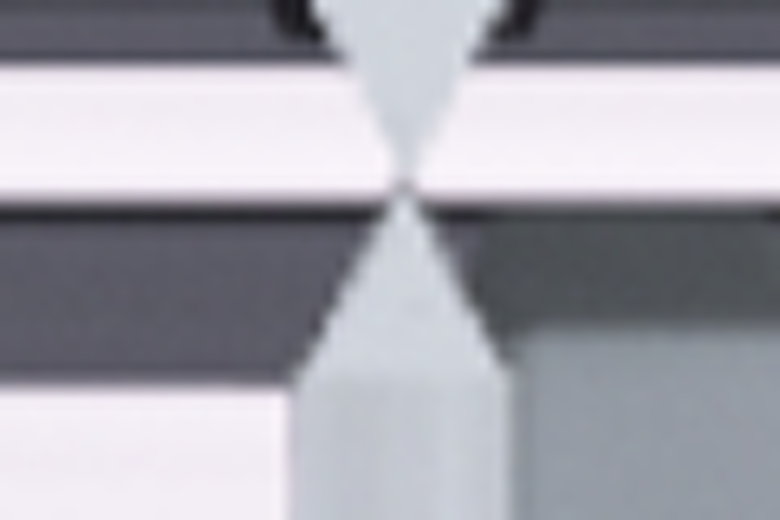

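Request:
drive_tool(
  moves=[
    [[0, 0, -0.4], [0, 0, 0], 0],
    [[0, 0, -0.8], [0, 0, 0], 0],
    [[0, 0, -1], [0, 0, 0], 0],
    [[0, 0, -1], [0, 0, 0], 0],
    [[0, 0, -1], [0, 0, 0], 0],
    [[0, 0, -1], [0, 0, 0], 0],
  ],
)

```text
t: 11.42
ee_pos: [0.4284, -0.2396, 0.2097]
tool_rot: [[-0.007, 1.0, 0.004], [1.0, 0.007, -0.002], [-0.002, 0.004, -1.0]]
force: [-0.1, -1.0, -0.5]
finger_gap: -0.003
```

```bash
python3 - <<'E'
from workcell import *
import cv2
s=read_state();print(s["t"],s["ee_pos"],s["force"])
cv2.imwrite("pics/w10.png",capture("wrist")["image"][:,:,::-1]);cv2.imwrite("pics/s10.png",capture("scene")["image"][:,:,::-1])
E
```

```text
11.4167 [ 0.42844836 -0.23958048  0.20972419] [-0.10141017 -1.04786524 -0.5016229 ]
```

View pics/w10.png

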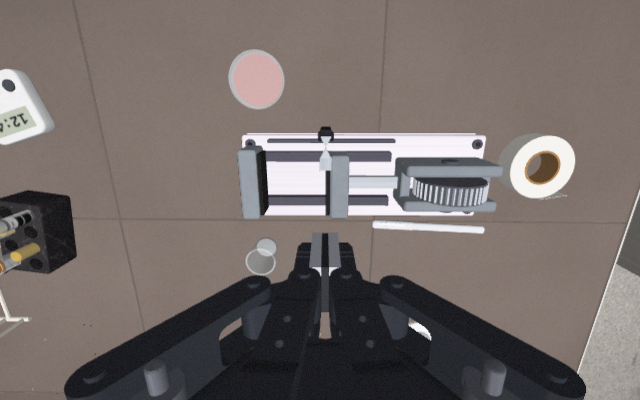

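View pics/s10.png

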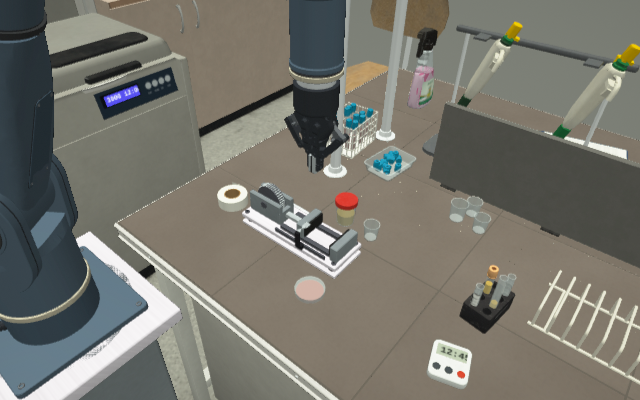

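The wrist view shows the two arrow tips opposite each other at about (325,147). The scene view shows the pot (346,205), cup (371,230), tape (233,197) and dish (310,288) where they started, and the finger clear of the clamp.

```bash
python3 -c "
from workcell import *
print(job_done())"
```

```text
the job is handed in; nothing more can be done
None
```

The clamp is set: the jaw pointer stands opposite the gauge pointer to within about 0.15 mm, and I handed the job in at about 11.5 s.

- **Rolling:** With the gripper shut, I pressed the wheel lightly (about 5–7 N). I rolled it towards the jaws in three strokes of about 20, 21 and 13 mm. A look from above then showed about 0.5 mm still to go, so I added a stroke of about 1.5 mm and lifted the finger away.
- **Last checks:** An averaged close-up from above put the jaw pointer about 0.25 pixel past the gauge pointer, which is within what the camera can resolve. The finger was about 90 mm clear of the wheel and the wrist force was near zero. The pot, cup, tape, pen and dish looked where they started.
- **Disagreement:** The jaw moved about 6% further than the stroke lengths predict (about 21.7 mm instead of 20.5 mm, before the last stroke). I put this down to measurement error and small shifts as the finger touched down, and relied on the pictures for the final setting.

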